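Line up the sample under the needle and hold the lamp shutter half open

ROBOT

A 7-joint arm with a two-finger parallel gripper is mounted at the origin on a cart in front of the work surface, level with it; the furniture and walls round the work are solid. World frame = base frame: x ahead of the robot, y to its left, z up, the work surface at z = 0. Lengths are in m, angles in rad, forces in N, time in s.
With the tool pointing down it reaches from about 0.4 to 0.85 m from the base axis. Payload 10.4 kg.
Tool frame: the origin (TCP) lies at the very end of the fingers, on their centre line; the grasp point (between the pads) lies r.grip_depth behind it (r.grip_depth is the distance from the TCP to the grasp point, in m); y points along the fingers, z is the direction in which the jaws open and shut, and the axes are right-handed (so a half turn about y gives the same grasp; the last joint's range is limited). The gripper opens to 87 mm and grips with 3 to 60 N. Pads are 19 mm wide; open, the fingers measure 117 mm over their backs; the gripper's body (75 mm by 190 mm) begins 51 mm behind the grasp point.
Start: joints at [-1.311, 0.332, -0.065, 1.46, 0.022, 1.35, -0.088], TCP at [0.174, 0.6, 0.223] pointing down, gripper open.
Joint ranges: [-2.6, 2.6], [-0.5, 2.12], [-1.47, 1.34], [0.16, 2.42], [-1.27, 4.41], [0.06, 2.06], [-2.6, 2.6]. Speed limits (rad/s): [2.22, 2.22, 2.79, 2.79, 3.14, 3.14, 3.14].

INTERFACE

Orientations are given as a unit quaternion [x, y, z, w].
In Python, from bench import r gives the robot as it stands.
- The arm moves only by the shell command python3 -m jog 'ROWS' [OPENING] [FORCE]. ROWS is JSON, a list of rows, each a list of 6 numbers: the shift along the tool's x, y, z in m, then the turn, a rotation vector about the tool's x, y, z in degrees. A call has 1 to 12 rows; each row shifts and turns the pose as measured when the row begins, along the tool's axes as they then stand; what a row does not reach is not made up. A row lasts 1/12 s, in which the tool goes at most 41.7 mm and 7.16 degrees, less where a joint would pass 70% of its speed; a pose out of reach is approached as far as the arm can. A call with a gripper value outside its range is refused whole. OPENING is the opening, from -1 (shut) to 1 (fully open), so that 0 is half open, set as the call begins (- or left out, the last holds). The fingers move at their own pace and stop on an object; FORCE is the grip in N (left out, the last holds). Time passes only in rows, so rows that do not move let the fingers close. It gives the time, the measured TCP pose, the force and the opening at its end, in the units of the state.
- r.read_state(): the state, without advancing time (a new reading comes with each control period).
- r.camera(name): name is "scene" or "side" or "wrist"; returns a dict with "image" (480x640x3 uint8, red, green, blue), "range_z" (480x640 float32, m along the optical axis (not along the pixel's ray), 0 where there is no reading), "K" (3x3 intrinsics, pixels), "R" (3x3) and "t" (3): a world point X has camera coordinates R X + t. Camera axes: x right, y down, z forward; pixel columns grow to the right and rows downward; lengths in m; the calibration is good to about 2 mm. The wrist camera is an equidistant fisheye: a pixel r from the principal point sees the ray r / f radians off the axis. A picture is of the moment at which its call begins.
- r.close_job(): hands the job in, once; it reports no verdict.
The state is a dict: "time": time; "joint_positions": joint angles; "joint_vel": joint speeds; "joint_torque": joint torques, N m; "ee_pos": TCP position; "eef_rot": TCP orientation; "ft_force": force on the tool from outside, world axes, zero at the start; "torque": the same for the moment, N m; "width": finger opening in m.
Only numpy, scipy, OpenCV 4.12 (cv2) and the standard library are available. Lean on these libraries where they do the work, as an engineer would, in place of code of your own. Each camera call takes 0.05 s, during which the arm holds its last target. There are 200 camera calls.

TASK

Slide the flat sample carrier along the bench, without lifting it, until the small round disc on it sits centred under the tip of the fixed needle, without touching the needle or shifting the other things on the bench. Leave the carrier there, then slide the lamp box's sprung shutter half open by its upright tab, never past three quarters open, and hold it at half: the program finishes while the robot is still holding the shutter against its spring.

Things in the scene. Friction and masses are not known exactly. Their poses are not given: they have to be found in the camera images.
- spot (a point): Centre of the top of the small round dark disc (14 mm across, its top 11 mm above the bench) near the far end of the sample carrier. The carrier is a loose flat aluminium bar lying on the bench, 190 x 50 x 8 mm, about 0.3 kg; x runs along the bar from its grip block to the disc, z up. The bar ends 25 mm beyond the disc.
- carrier_grip (a point): Centre of the upright black grip block at the near end of the sample carrier, 140 mm from the disc along the carrier's -x; this point is 30 mm above the bench. The block is 24 mm along the carrier (x), 14 mm across (y), and stands on the bar from 8 to 48 mm above the bench.
- needle_tip (a point): Tip of the fixed steel needle pointing straight down, 17 mm above the bench (6 mm above the disc's top). It hangs from an arm (underside 106 mm above the bench) of a grey stand whose foot (12 mm high, 90 mm across) and post lie behind it: the foot begins 35 mm behind the needle along this frame's +x.
- shutter_tab (a point): Centre of the upright black tab of the lamp box's shutter, 99.5 mm above the bench. The tab is 12 mm along x, 24 mm along y, from 79.5 to 119.5 mm above the bench. x is the direction in which the shutter slides open, z up.
- lamp: Fixed grey lamp box, 140 mm along x, 70 mm along y, top 75 mm above the bench; origin on the bench under its centre. The shutter runs along x on its top between guide rails 6 mm high and 36 mm apart; its blade hangs over the window in the +y side. Three engraved lines beside the track mark shut, half (the longest) and open for the pointer below the tab.
- shutter (a joint): Travel of the lamp shutter in m: 0 shut (as it starts), 0.025 half open, 0.050 fully open. A spring pulls it shut: about 3 N at 0, 8 N at half, 13 N fully open, so it closes when let go.
- stand: Fixed needle stand; origin on the bench right below the needle tip, x towards its post (80 mm behind the needle, 142 mm high). To the left of the work stands the big fixed centrifuge, its top roughly 0.3 m above the bench: swing round or well over it.
- needle: The needle with its dark holder on the stand: 3 to 7 mm thick over the lowest 30 mm, 18 to 22 mm thick above; origin at the tip, z up.
- petri: Bystander: round lidded dish 60 mm across, 16 mm high; origin under its centre.
- forceps: Bystander: steel forceps lying flat, 14 x 126 x 8 mm (long in y); origin under the centre.
- marker: Bystander: black felt marker lying, 13 x 138 x 13 mm (long in y); origin under the centre.

How it is judged:
On the way, in this order (a step that is already met when the one before it is completed fails the run):
1. the disc on the carrier is under the needle tip, the carrier lies still and is let go (horizontal distance between spot and needle_tip below 0.005 m and height (world z) of spot below 0.014 m and linear speed of carrier below 0.005 m/s and contact force between the fingers and carrier below 0.1 N), for 0.2 s.
2. the fingers hold the shutter at half travel (value of joint shutter between 0.02 and 0.03 m and contact force between the fingers and shutter above 2 N), for 0.2 s.
At the end, for the whole second after the job is handed in: The program ends with the fingers holding the shutter (over 2 N of contact) still at half travel, 25 mm within 5 mm, while the let-go carrier lies flat on the bench with the disc's centre within 5 mm of the point straight below the needle tip (all of step 2 and horizontal distance between spot and needle_tip below 0.005 m and height (world z) of spot below 0.014 m and velocity of joint shutter between -0.01 and 0.01 m/s and contact force between the fingers and carrier below 0.1 N); the arm keeps its last pose, push and grip.
It fails at once if the needle is touched (contact force between needle and anything else above 0.5 N).
It fails at once if the carrier is lifted off the bench (disc more than 8 mm up) (height (world z) of spot above 0.019 m).
It fails at once if the shutter goes past three quarters open (value of joint shutter above 0.0375 m).
It fails at once if a bystander is displaced by more than 15 mm (distance of any of petri, forceps, marker from where it was at the start of the episode above 0.015 m).
It also fails if it takes over 48 s, if anything falls off the work surface, if the arm or the gripper's body presses on something with over 40 N, if the wrist force passes 120 N, or if a joint passes its speed limit or range.

## Working session

There is one attempt and no reset: what is moved stays moved. The work goes in short steps, Python scripts to look and compute and a shell command to move; the robot and the scene stay as the last step left them, time stands still between calls to the robot, and variables do not carry over. Pictures are saved under pics/ and viewed, about 8 in all and at most 12, crops included, and the job is handed in when it is done.

```bash
ls; mkdir -p pics; cat > h.py <<'E'
import numpy as np, cv2
from bench import r
from scipy.spatial.transform import Rotation as Ro
def st():
    s=r.read_state(); return s
def tool(v,s=None):  # world vec -> tool axes
    s=s or r.read_state(); return Ro.from_quat(s['eef_rot']).inv().apply(v)
def cast(c,u,v,z,fish=False):
    K,R,t=c['K'],c['R'],c['t']
    x=(u-K[0,2])/K[0,0]; y=(v-K[1,2])/K[1,1]
    if fish:
        th=np.hypot(x,y); d=np.array([x/th*np.sin(th),y/th*np.sin(th),np.cos(th)]) if th>0 else np.array([0,0,1.])
    else: d=np.array([x,y,1.])
    o=-R.T@t; d=R.T@d
    return o+d*(z-o[2])/d[2]
E
python3 - <<'E'
from h import *
s=st(); print(s, r.grip_depth); print(Ro.from_quat(s['eef_rot']).as_matrix().round(3))
for n in ['scene','side','wrist']:
    c=r.camera(n); cv2.imwrite(f'pics/{n}0.png',c['image'][:,:,::-1]); np.savez(f'{n}0.npz',**c); print(n,c['K'][0],c['K'][1],(-c['R'].T@c['t']).round(3))
E
```

```text
pics
{'time': 0.0, 'joint_positions': array([-1.31061737,  0.33285339, -0.0646875 ,  1.46095651,  0.02158776,
        1.34993287, -0.08852423]), 'joint_vel': array([-0.00061909, -0.00029674, -0.00153758,  0.00018484,  0.00018251,
       -0.0011918 , -0.00161342]), 'joint_torque': array([ 1.87608362e-03, -6.23253751e+01,  2.61194736e-02, -3.89891875e+01,
       -6.11371058e-02,  4.00636217e-02,  1.18892222e-04]), 'ee_pos': array([0.17428785, 0.59978406, 0.22175821]), 'eef_rot': array([ 0.7005616 , -0.0997014 ,  0.09960012, -0.69953763]), 'ft_force': array([-0.16071744, -0.26442658,  0.33887484]), 'torque': array([0.04588852, 0.03984313, 0.00096299]), 'width': 0.08725208628317868} 0.0187
[[ 0.96  -0.     0.279]
 [-0.279 -0.001  0.96 ]
 [ 0.    -1.    -0.001]]
scene [475.44844319   0.         319.56391057] [  0.         475.44844319 229.48414431] [0.246 0.355 0.678]
side [571.94768443   0.         317.86111363] [  0.         571.94768443 236.00298139] [-0.056 -0.833  0.706]
wrist [371.64829954   0.         319.03944272] [  0.         371.64829954 247.94531731] [0.095 0.624 0.384]
```

View pics/scene0.png

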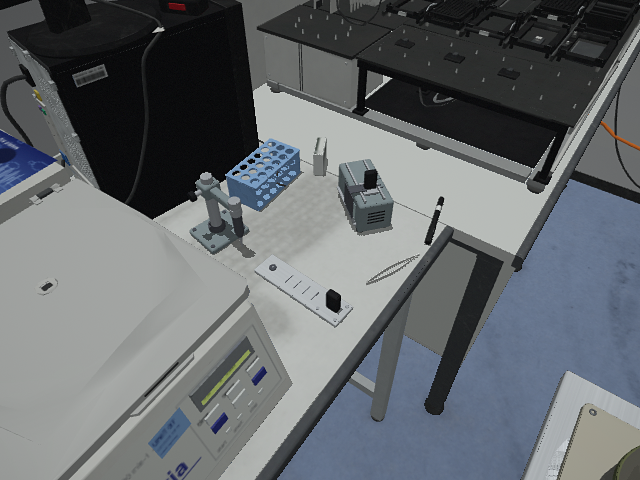

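View pics/side0.png

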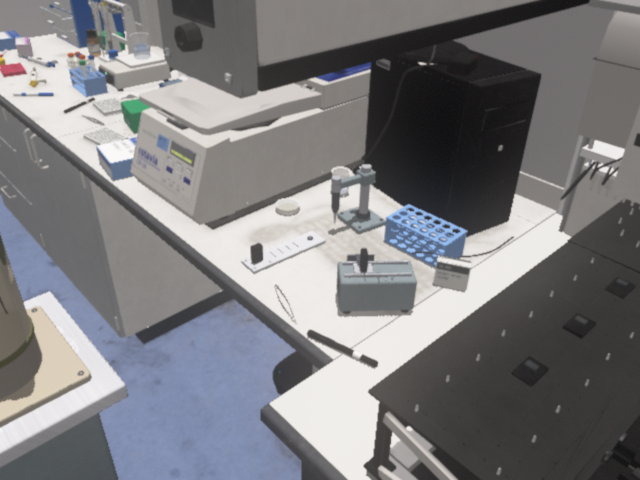

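```bash
python3 - <<'E'
from h import *
a=cv2.imread('pics/scene0.png')[130:330,180:460]; b=cv2.imread('pics/side0.png')[150:360,230:430]
cv2.imwrite('pics/cropA.png',cv2.resize(a,None,fx=2.85,fy=2.85,interpolation=cv2.INTER_CUBIC)); cv2.imwrite('pics/cropB.png',cv2.resize(b,None,fx=2.85,fy=2.85,interpolation=cv2.INTER_CUBIC))
S=dict(np.load('scene0.npz'));D=dict(np.load('side0.npz'))
print('disc',cast(S,273,267,.011),cast(D,310,238,.011))
print('griptop',cast(S,333,293,.048),cast(D,256,246,.048))
print('petri side',cast(D,287,206,.016)); print('tabtop',cast(S,370,172,.1195),cast(D,364,251,.1195))
print('marker',cast(S,441,198,.0),cast(S,429,243,0)); print('forceps',cast(S,418,256,0),cast(S,368,282,0))
E
```

```text
disc [ 0.64219225 -0.04719647  0.011     ] [ 0.6442502  -0.04743556  0.011     ]
griptop [ 0.50476387 -0.03959664  0.048     ] [ 0.5041278  -0.03928713  0.048     ]
petri side [0.68958617 0.08693061 0.016     ]
tabtop [ 0.57836801 -0.26495652  0.1195    ] [ 0.58035657 -0.26576505  0.1195    ]
marker [ 0.48029082 -0.41072798  0.        ] [ 0.44163141 -0.27737983  0.        ]
forceps [ 0.44329447 -0.23490521  0.        ] [ 4.87300493e-01 -1.26672283e-01  1.11022302e-16]
```

View pics/cropA.png

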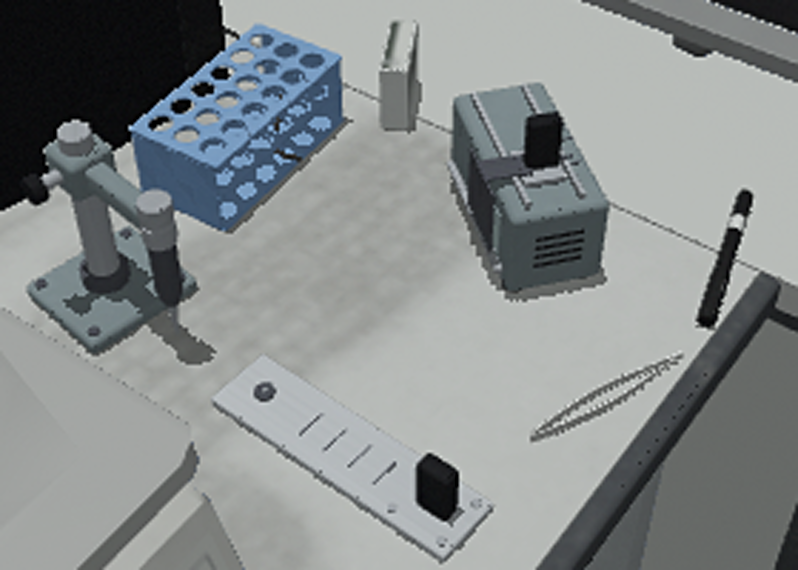

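View pics/cropB.png

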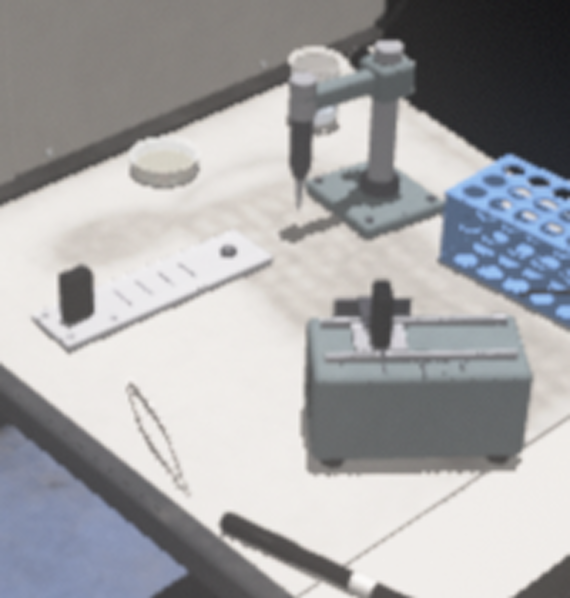

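```bash
python3 - <<'E'
from h import *
S=dict(np.load('scene0.npz'));D=dict(np.load('side0.npz'))
A=lambda u,v,z:cast(S,180+(u+.5)/2.85-.5,130+(v+.5)/2.85-.5,z).round(4)
B=lambda u,v,z:cast(D,230+(u+.5)/2.85-.5,150+(v+.5)/2.85-.5,z).round(4)
print('needle side',B(299,208,.017),'holder',B(300,172,.047),A(173,303,.047))
print('disc',A(264,390,.011),B(229,250,.011))
print('griptop',A(436,459,.048),B(75,270,.048))
print('bar corners',A(263,355,.008),A(213,404,.008),A(442,560,.008),A(493,508,.008))
print('foot',B(306,182,.012),B(370,236,.012),B(446,204,.012))
print('rail front',B(327,357,.081),B(517,355,.081),'back',B(320,322,.081),B(508,319,.081),A(517,205,.081),A(470,98,.081))
print('tab',B(381,286,.1195),A(543,115,.1195)); 
print('marks',[B(u,368,.075) for u in(385,422,460)]); print('petri',B(164,155,.016))
print('box top',A(455,97,.075),A(541,83,.075),A(606,206,.075),A(507,222,.075))
E
```

```text
needle side [ 0.7227 -0.0434  0.017 ] holder [ 0.7266 -0.0391  0.047 ] [ 0.7168 -0.0475  0.047 ]
disc [ 0.644  -0.0473  0.011 ] [ 0.6459 -0.0457  0.011 ]
griptop [ 0.5079 -0.0431  0.048 ] [ 0.5076 -0.0346  0.048 ]
bar corners [ 0.6655 -0.0719  0.008 ] [ 0.6647 -0.0212  0.008 ] [ 0.4804 -0.0108  0.008 ] [ 0.4763 -0.0584  0.008 ]
foot [ 0.7608 -0.0119  0.012 ] [ 0.7419 -0.1044  0.012 ] [ 0.8229 -0.1113  0.012 ]
rail front [ 0.5405 -0.2582  0.081 ] [ 0.6334 -0.3364  0.081 ] back [ 0.5635 -0.2281  0.081 ] [ 0.6592 -0.3069  0.081 ] [ 0.5688 -0.2231  0.081 ] [ 0.6567 -0.2995  0.081 ]
tab [ 0.5817 -0.2629  0.1195] [ 0.5811 -0.2702  0.1195]
marks [array([ 0.5659, -0.2852,  0.075 ]), array([ 0.5837, -0.3007,  0.075 ]), array([ 0.602 , -0.3166,  0.075 ])]
petri [0.6959 0.0937 0.016 ]
box top [ 0.6702 -0.3008  0.075 ] [ 0.6286 -0.351   0.075 ] [ 0.5238 -0.2623  0.075 ] [ 0.5685 -0.2111  0.075 ]
```

```bash
python3 - <<'E'
from h import *
for n in ['scene','side']:
    c=dict(np.load(n+'0.npz'));Z=c['range_z'];v,u=np.mgrid[:480,:640]
    P=np.stack([(u-c['K'][0,2])/c['K'][0,0]*Z,(v-c['K'][1,2])/c['K'][1,1]*Z,Z],-1)
    W=(P-c['t'])@c['R']; W=W[(Z>0)]
    for z0 in (.05,.2,.25,.3,.4):
      m=(W[:,2]>z0)&(W[:,1]>.08)&(W[:,1]<.75)&(W[:,0]>.15)&(W[:,0]<.8)
      if m.sum(): print(n,z0,m.sum(),np.percentile(W[m],[0.5,99.5],0).round(3).tolist(), W[m][:,2].max())
c=dict(np.load('side0.npz'))
print([cast(c,u,v,0).round(3) for u,v in ((230,218),(210,221),(135,175),(365,164))])
E
```

```text
scene 0.05 65734 [[0.457, 0.13, 0.066], [0.793, 0.396, 0.264]] 0.2662964191171793
scene 0.2 49912 [[0.497, 0.13, 0.201], [0.795, 0.397, 0.265]] 0.2662964191171793
scene 0.25 34359 [[0.518, 0.131, 0.25], [0.795, 0.377, 0.265]] 0.2662964191171793
side 0.05 18913 [[0.455, 0.125, 0.05], [0.797, 0.609, 0.263]] 0.2651368989845501
side 0.2 6881 [[0.499, 0.125, 0.2], [0.797, 0.404, 0.264]] 0.2651368989845501
side 0.25 2920 [[0.53, 0.128, 0.25], [0.793, 0.389, 0.264]] 0.2651368989845501
[array([0.569, 0.153, 0.   ]), array([0.527, 0.172, 0.   ]), array([0.505, 0.499, 0.   ]), array([1.02 , 0.146, 0.   ])]
```

```bash
python3 -m jog '[[0.026,-0.012,-0.026,0,0,0],[0.026,-0.012,-0.026,0,0,0],[0.026,-0.012,-0.026,0,0,0],[0.026,-0.012,-0.026,0,0,0],[0.026,-0.012,-0.026,0,0,0],[0.026,-0.012,-0.026,0,0,0],[0.026,-0.012,-0.026,0,0,0],[0.026,-0.012,-0.026,0,0,0],[0.026,-0.012,-0.026,0,0,0],[0.026,-0.012,-0.026,0,0,0]]' 0.2 15
```

```text
time: 0.98
ee_pos: [0.3521, 0.2681, 0.3398]
eef_rot: [0.705, -0.097, 0.092, -0.697]
ft_force: [0.5, 0.5, 0.2]
width: 0.0525
```

```bash
python3 -m jog '[[0.015,0.004,-0.033,0,-1.5,0],[0.015,0.004,-0.033,0,-1.5,0],[0.015,0.004,-0.033,0,-1.5,0],[0.015,0.004,-0.033,0,-1.5,0],[0.015,0.004,-0.033,0,-1.5,0],[0.015,0.004,-0.033,0,-1.5,0],[0.015,0.004,-0.033,0,-1.5,0],[0.015,0.004,-0.033,0,-1.5,0],[0.015,0.004,-0.033,0,-1.5,0]]'
python3 - <<'E'
from h import *
s=st(); print(s['joint_positions'].round(2)); R=Ro.from_quat(s['eef_rot']).as_matrix(); print(R.round(3))
print('to above grip z=.15', tool(np.array([.506,-.039,.15])-s['ee_pos']))
E
```

```text
time: 1.73
ee_pos: [0.4389, -0.0636, 0.3069]
eef_rot: [0.708, -0.01, 0.008, -0.706]
ft_force: [1.2, 0.7, -0.3]
width: 0.0522
[-0.75 -0.19  0.69  1.8   0.13  1.5   1.47]
[[ 1.    -0.004  0.026]
 [-0.026 -0.002  1.   ]
 [-0.004 -1.    -0.002]]
to above grip z=.15 [0.06700929 0.15659931 0.02660233]
```

```bash
python3 -m jog '[[0.012,0.031,0.005,0,0.4,0],[0.012,0.031,0.005,0,0.4,0],[0.012,0.031,0.005,0,0.4,0],[0.012,0.031,0.005,0,0.4,0],[0.012,0.031,0.005,0,0.4,0],[0.005,0.02,0.002,0,0,0],[0,0,0,0,0,0]]'
python3 - <<'E'
from h import *
s=st(); c=r.camera('wrist'); np.savez('wrist1.npz',**c); cv2.imwrite('pics/wrist1.png',c['image'][:,:,::-1]); print(s['ee_pos'],Ro.from_quat(s['eef_rot']).as_matrix().round(3))
E
```

```text
time: 2.32
ee_pos: [0.5097, -0.0508, 0.1265]
eef_rot: [0.707, -0.025, 0.029, -0.706]
ft_force: [-0.6, 0.8, 0.0]
width: 0.0523
[ 0.50969202 -0.05078681  0.12652416] [[ 0.997  0.005  0.076]
 [-0.076 -0.001  0.997]
 [ 0.005 -1.    -0.001]]
```

View pics/wrist1.png

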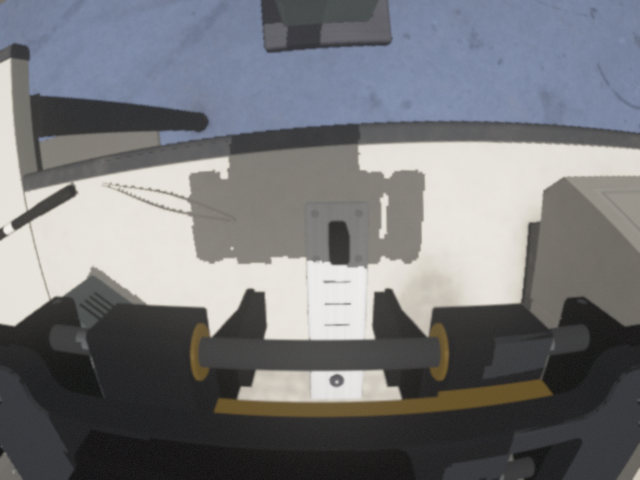

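```bash
python3 - <<'E'
from h import *
c=dict(np.load('wrist1.npz')); print('cam',(-c['R'].T@c['t']).round(4)); print(c['R'].round(3))
F=lambda u,v,z:cast(c,u,v,z,True).round(4)
print('disc',F(337,380,.011)); print('bar near',F(305,203,.008),F(368,203,.008),'mid',F(308,280,.008),F(368,280,.008),'far',F(313,398,.008),F(364,398,.008))
img=c['image'].astype(int).sum(2); m=(img<130)
m[:205]=0;m[275:]=0;m[:,:322]=0;m[:,358:]=0
v,u=np.nonzero(m); print(u.min(),u.max(),v.min(),v.max())
for vv in range(v.min(),v.max()+1,5): print(vv,u[v==vv].min(),u[v==vv].max())
Z=c['range_z']; print(Z[225:265:6,340])
E
```

```text
cam [ 0.4263 -0.0428  0.2884]
[[ 0.076  0.997 -0.001]
 [ 0.951 -0.072  0.3  ]
 [ 0.299 -0.023 -0.954]]
disc [ 0.6422 -0.0427  0.011 ]
bar near [ 0.4774 -0.0577  0.008 ] [ 0.4808 -0.0094  0.008 ] mid [ 0.5408 -0.0607  0.008 ] [ 0.5446 -0.0117  0.008 ] far [ 0.6653 -0.067   0.008 ] [ 0.67   -0.0176  0.008 ]Traceback (most recent call last):
  File "<stdin>", line 7, in <module>
    return umr_minimum(a, axis, None, out, keepdims, initial, where)
ValueError: zero-size array to reduction operation minimum which has no identity
```

```bash
python3 -m jog '[[-0.002,0.02,0.005,0,-0.8,0],[-0.002,0.02,0.005,0,-0.8,0],[-0.002,0.02,0.004,0,0,0],[0,0.02,0,0,0,0],[0,0.015,0,0,0,0],[0,0.01,0,0,0,0],[0,0,0,0,0,0]]'
python3 - <<'E'
from h import *
s=st(); print(s['ee_pos'],Ro.from_quat(s['eef_rot']).as_matrix().round(3),s['ft_force'])
E
```

```text
time: 2.95
ee_pos: [0.5105, -0.0358, 0.0311]
eef_rot: [-0.705, 0.01, -0.023, 0.709]
ft_force: [-0.9, -0.2, 0.4]
width: 0.0521
[ 0.51047235 -0.0357884   0.03105002] [[ 0.999  0.019  0.047]
 [-0.047  0.004  0.999]
 [ 0.019 -1.     0.005]] [-0.89875482 -0.2016217   0.36698987]
```

```bash
python3 -m jog '[[-0.004,0.008,0,0,0,0.6],[-0.002,0.008,0,0,0,0.5],[0,0,0,0,0,0]]'; python3 -m jog '[[0,0,0,0,0,0],[0,0,0,0,0,0],[0,0,0,0,0,0],[0,0,0,0,0,0],[0,0,0,0,0,0]]' -0.85 15
python3 - <<'E'
from h import *
s=st(); print(s['ee_pos'],Ro.from_quat(s['eef_rot']).as_matrix().round(3),s['ft_force'],s['width'])
E
```

```text
time: 3.2
ee_pos: [0.5062, -0.0351, 0.0173]
eef_rot: [-0.704, 0.016, -0.017, 0.71]
ft_force: [-0.3, -0.6, 0.0]
width: 0.0521
time: 3.62
ee_pos: [0.5075, -0.0353, 0.019]
eef_rot: [-0.704, 0.015, -0.018, 0.71]
ft_force: [-0.3, -0.1, -0.9]
width: 0.0267
[ 0.50748638 -0.03530267  0.01904032] [[ 0.999  0.005  0.047]
 [-0.047  0.008  0.999]
 [ 0.004 -1.     0.008]] [-0.26766838 -0.0531513  -0.89404292] 0.026729198690858227
```

```bash
python3 -m jog '[[0,0.002,0,0,0,0],[0,0,0,0,0,0],[0,0,0,0,0,0],[0,0,0,0,0,0],[0,0,0,0,0,0]]'
python3 - <<'E'
from h import *
s=st(); print(s['ee_pos'],s['ft_force'],s['width'])
c=r.camera('side'); np.savez('side1.npz',**c); a=c['image'][150:280,220:420,::-1]; cv2.imwrite('pics/side1.png',cv2.resize(a,None,fx=4,fy=4,interpolation=cv2.INTER_CUBIC))
c=r.camera('scene'); np.savez('scene1.npz',**c)
E
```

```text
time: 4.03
ee_pos: [0.5077, -0.0354, 0.0172]
eef_rot: [-0.704, 0.015, -0.018, 0.71]
ft_force: [0.7, -0.2, 1.1]
width: 0.0139
[ 0.50767136 -0.03540409  0.01720231] [ 0.65427673 -0.23710876  1.07239138] 0.01388485759495043
```

View pics/side1.png

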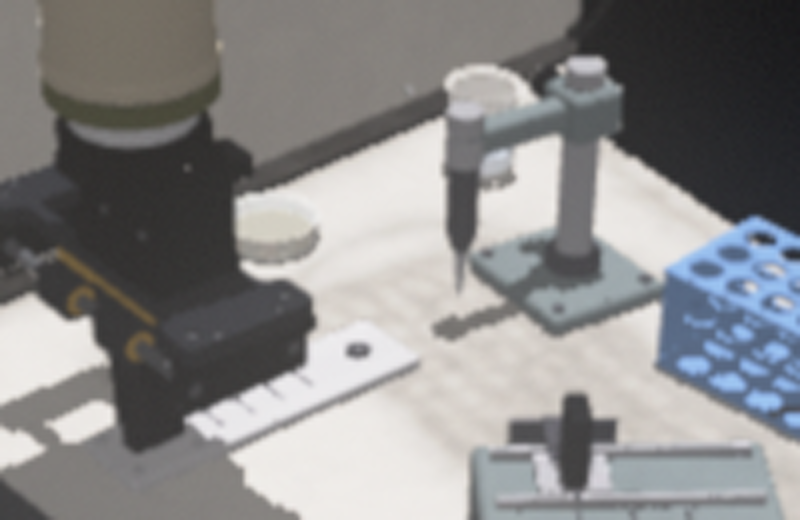

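```bash
python3 -m jog '[[0.01,0,0.001,0,0,0],[0.01,0,0.001,0,0,0],[0.01,0,0.001,0,0,0],[0.01,0,0.001,0,0,0],[0.01,0,0.001,0,0,0],[0.01,0,0,0,0,0],[0,0,0,0,0,0]]'
python3 - <<'E'
from h import *
s=st(); print(s['ee_pos'],s['ft_force'],s['width'])
c=r.camera('side'); np.savez('side2.npz',**c); a=c['image'][200:260,290:370,::-1]
c=r.camera('scene'); np.savez('scene2.npz',**c); b=c['image'][190:290,200:300,::-1]
a=cv2.resize(a,(400,300),interpolation=cv2.INTER_CUBIC); b=cv2.resize(b,(400,400),interpolation=cv2.INTER_CUBIC)
o=np.zeros((400,800,3),np.uint8); o[:300,:400]=a;o[:,400:]=b; cv2.imwrite('pics/two2.png',o)
E
```

```text
time: 4.72
ee_pos: [0.5681, -0.0334, 0.0172]
eef_rot: [-0.704, 0.018, -0.016, 0.71]
ft_force: [1.7, -0.1, -0.3]
width: 0.0141
[ 0.56806905 -0.03344008  0.01716846] [ 1.68698435 -0.08290947 -0.29997707] 0.014110994438219508
```

View pics/two2.png

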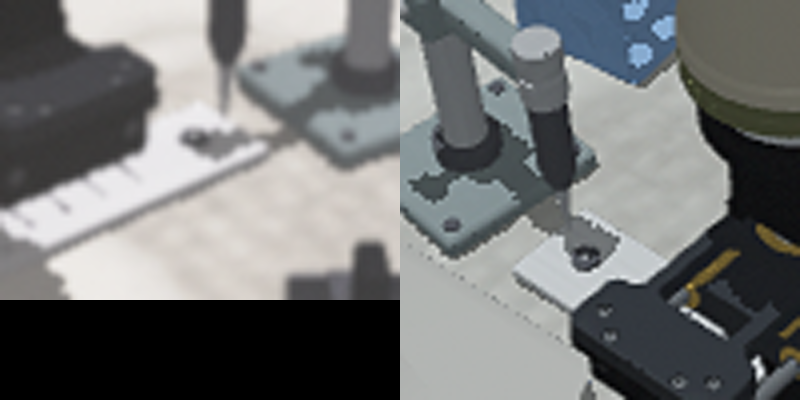

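```bash
python3 - <<'E'
from h import *
S=dict(np.load('scene2.npz'));D=dict(np.load('side2.npz'))
A=lambda u,v,z:cast(S,200+(u-400+.5)/4-.5,190+(v+.5)/4-.5,z)
B=lambda u,v,z:cast(D,290+(u+.5)/5-.5,200+(v+.5)/5-.5,z)
for n,a,b in (('side',B(196,137,.011),B(225,112,.017)),('scene',A(586,256,.011),A(568,246,.017))): print(n,a.round(4),b.round(4),(b-a).round(4))
# needle silhouettes
def rows(c,v0,v1,u0,u1):
    g=c['image'].astype(int).sum(2)
    for v in range(v0,v1): print(v,g[v,u0:u1].tolist())
rows(D,212,230,328,342); print(); rows(S,234,258,236,252)
E
```

```text
side [ 0.7066 -0.0414  0.011 ] [ 0.7246 -0.0413  0.017 ] [0.018  0.0001 0.006 ]
scene [ 0.7039 -0.0429  0.011 ] [ 0.7108 -0.0391  0.017 ] [0.0069 0.0038 0.006 ]
212 [659, 653, 652, 641, 577, 414, 278, 246, 292, 435, 543, 538, 462, 415]
213 [644, 642, 639, 641, 625, 493, 350, 313, 367, 433, 479, 467, 388, 333]
214 [627, 628, 629, 632, 622, 521, 400, 361, 413, 409, 408, 436, 419, 398]
215 [621, 624, 626, 632, 623, 535, 416, 373, 451, 403, 350, 386, 424, 455]
216 [628, 630, 633, 635, 626, 539, 416, 384, 508, 442, 319, 331, 375, 425]
217 [633, 637, 638, 639, 630, 539, 418, 406, 543, 477, 335, 299, 320, 366]
218 [630, 637, 641, 644, 636, 544, 423, 419, 549, 542, 420, 322, 297, 318]
219 [629, 641, 641, 644, 641, 568, 445, 436, 562, 605, 542, 419, 330, 299]
220 [650, 686, 673, 648, 633, 573, 458, 478, 579, 621, 611, 540, 421, 341]
221 [687, 713, 702, 681, 649, 569, 461, 501, 597, 630, 629, 608, 542, 490]
222 [706, 709, 708, 704, 683, 638, 514, 550, 631, 647, 642, 632, 615, 601]
223 [706, 705, 705, 705, 703, 688, 617, 621, 654, 652, 646, 641, 633, 627]
224 [696, 698, 698, 700, 698, 693, 677,
[... 1751 characters left out ...]
 350, 347, 344, 342]
250 [602, 603, 602, 603, 614, 356, 339, 351, 353, 353, 350, 344, 348, 350, 349, 346]
251 [598, 596, 600, 601, 617, 355, 333, 348, 360, 244, 244, 300, 288, 346, 349, 351]
252 [600, 595, 593, 601, 614, 359, 336, 239, 119, 120, 120, 127, 117, 228, 339, 342]
253 [606, 603, 598, 594, 605, 626, 345, 269, 127, 189, 261, 137, 125, 116, 345, 331]
254 [608, 606, 607, 600, 598, 610, 558, 291, 269, 390, 503, 178, 272, 270, 345, 332]
255 [599, 606, 608, 607, 605, 608, 522, 278, 262, 269, 267, 273, 275, 130, 331, 621]
256 [598, 597, 602, 608, 607, 611, 620, 338, 227, 262, 267, 195, 125, 267, 609, 611]
257 [608, 602, 593, 599, 603, 609, 613, 628, 322, 267, 179, 219, 628, 623, 606, 593]
```

```bash
python3 - <<'E'
from h import *
S=dict(np.load('scene2.npz'));D=dict(np.load('side2.npz'))
def pr(c,X): p=c['K']@(c['R']@X+c['t']); return (p[:2]/p[2]).round(1)
for uv in ((334.3,222),(334.4,222.7),(334.4,223.5)):
    X=cast(D,*uv,.017); print(X.round(4), pr(S,X), [pr(S,X+[0,0,d]) for d in(.015,.03)])
print('disc in scene from side', pr(S,np.array([.7066,-.0414,.011])))
print('needle at scene u=241.7:',[cast(S,241.7,v,.017).round(4) for v in (247,249,251)])
E
```

```text
[ 0.7241 -0.0409  0.017 ] [237.  247.4] [array([236., 242.]), array([234.9, 236.4])]
[ 0.7222 -0.0432  0.017 ] [238.6 247.1] [array([237.6, 241.7]), array([236.6, 236.1])]
[ 0.7198 -0.0457  0.017 ] [240.4 246.9] [array([239.5, 241.4]), array([238.5, 235.9])]
disc in scene from side [244.5 253.5]
needle at scene u=241.7: [array([ 0.7177, -0.0469,  0.017 ]), array([ 0.7143, -0.0431,  0.017 ]), array([ 0.7109, -0.0394,  0.017 ])]
```

```bash
python3 - <<'E'
from h import *
for n in ('scene0','scene1'):
    g=np.load(n+'.npz')['image'].astype(int).sum(2)
    for v in range(226,254): print(v,g[v,230:250].tolist())
# disc blobs in initial unshadowed views
for n,(u,v) in (('scene0',(273,267)),('side0',(310,238)),('scene1',(273,267)),('side1',(310,238))):
    g=np.load(n+'.npz')['image'].astype(int).sum(2)
    w=np.clip(480-g[v-7:v+8,u-9:u+10],0,None); vv,uu=np.mgrid[v-7:v+8,u-9:u+10]; print(n,(w*uu).sum()/w.sum(),(w*vv).sum()/w.sum())
E
```

```text
226 [207, 199, 428, 293, 127, 121, 121, 125, 123, 124, 119, 115, 109, 175, 225, 409, 383, 442, 494, 492]
227 [214, 211, 202, 162, 115, 124, 125, 126, 124, 125, 117, 119, 113, 134, 201, 332, 415, 352, 411, 490]
228 [209, 203, 204, 354, 140, 122, 125, 128, 123, 123, 124, 123, 118, 101, 149, 415, 385, 358, 356, 501]
229 [206, 198, 414, 426, 147, 113, 126, 124, 125, 123, 122, 118, 115, 98, 333, 378, 348, 299, 175, 504]
230 [202, 417, 414, 419, 145, 112, 124, 125, 124, 126, 119, 122, 121, 99, 310, 327, 203, 191, 183, 418]
231 [206, 189, 403, 416, 210, 116, 121, 125, 125, 128, 118, 121, 118, 100, 251, 244, 220, 192, 195, 231]
232 [203, 196, 186, 412, 286, 125, 123, 122, 127, 127, 123, 122, 115, 104, 225, 213, 199, 212, 241, 483]
233 [206, 204, 199, 192, 425, 223, 128, 121, 126, 125, 123, 121, 115, 131, 203, 205, 203, 244, 492, 483]
234 [205, 204, 205, 202, 203, 187, 119, 122, 127, 123, 124, 115, 109, 173, 218, 252, 239, 490, 481, 473]
235 [207, 205, 203, 203, 208, 211, 171, 119, 119, 119, 118, 115, 95, 225, 247, 501, 499, 485, 474, 468]
236 [205, 204, 205, 209, 213, 217, 218, 169, 121, 121
[... 4248 characters left out ...]
40]
249 [536, 531, 525, 530, 535, 542, 551, 306, 280, 285, 288, 287, 288, 294, 297, 297, 293, 289, 281, 557]
250 [538, 531, 530, 535, 538, 539, 538, 552, 307, 288, 284, 293, 299, 302, 302, 303, 296, 297, 291, 286]
251 [537, 537, 536, 541, 536, 530, 527, 533, 547, 561, 316, 286, 307, 306, 307, 304, 301, 299, 297, 294]
252 [540, 537, 538, 534, 531, 524, 523, 525, 532, 545, 564, 325, 298, 305, 308, 304, 302, 291, 295, 291]
253 [539, 537, 534, 531, 525, 530, 531, 530, 530, 539, 552, 572, 325, 305, 307, 301, 293, 288, 286, 287]
scene0 272.400101061142 267.22354724608385
side0 311.1905396402398 239.3184543637575
scene1 271.3699612844455 268.02061033933046
side1 310.2878959276018 238.38970588235293
```

```bash
python3 - <<'E'
from h import *
from scipy.optimize import least_squares
S=dict(np.load('scene2.npz'));D=dict(np.load('side2.npz'))
def pr(c,X): p=c['K']@(c['R']@X+c['t']); return (p[:2]/p[2])
d=np.array([.0604,.002,0])
# least squares 3D disc center xy, z fixed; keep per-camera residuals as local calibration offset
f=lambda p:np.r_[pr(S,np.array([*p,.011]))-[271.37,268.02],pr(D,np.array([*p,.011]))-[310.29,238.39]]
q=least_squares(f,[.645,-.045]); print('disc1',q.x,q.fun.round(2)); 
disc=q.x+d[:2]; res=q.fun; print('disc now',disc, 'pred px',pr(S,np.array([*disc,.011]))-res[:2],pr(D,np.array([*disc,.011]))-res[2:])
for su in (241.5,242,242.5):
  for du in (334.2,334.5):
    h=lambda p:np.r_[(pr(S,np.array([*p,.017]))-res[:2])[0]-su,(pr(D,np.array([*p,.017]))-res[2:])[0]-du]
    w=least_squares(h,[.72,-.045]).x; X=np.array([*w,.017]); print(su,du,w.round(4),'move',(w-disc).round(4),'side px',(pr(D,X)-res[2:]).round(1))
E
```

```text
disc1 [ 0.64427158 -0.04555816] [ 0.18 -0.97 -0.85 -0.75]
disc now [ 0.70467158 -0.04355816] pred px [245.86956701 254.20328255] [329.66376599 228.42537947]
241.5 334.2 [ 0.7166 -0.0457] move [ 0.012  -0.0021] side px [334.2 224.7]
241.5 334.5 [ 0.7171 -0.0462] move [ 0.0124 -0.0026] side px [334.5 224.7]
242 334.2 [ 0.716  -0.0463] move [ 0.0113 -0.0028] side px [334.2 224.9]
242 334.5 [ 0.7164 -0.0468] move [ 0.0118 -0.0033] side px [334.5 225. ]
242.5 334.2 [ 0.7153 -0.047 ] move [ 0.0107 -0.0035] side px [334.2 225.2]
242.5 334.5 [ 0.7158 -0.0475] move [ 0.0111 -0.004 ] side px [334.5 225.2]
```

```bash
python3 - <<'E'
from h import *
from scipy.optimize import least_squares
for n in ('scene2','side2','side0','scene0'):
    c=dict(np.load(n+'.npz'));Z=c['range_z'];v,u=np.mgrid[:480,:640]
    P=np.stack([(u-c['K'][0,2])/c['K'][0,0]*Z,(v-c['K'][1,2])/c['K'][1,1]*Z,Z],-1)
    W=(P-c['t'])@c['R']; ok=(Z>0)
    m=ok&(abs(W[...,0]-.72)<.03)&(abs(W[...,1]+.044)<.03)
    for lo,hi in((.05,.075),(.075,.1),(.02,.045)):
        k=m&(W[...,2]>lo)&(W[...,2]<hi); X=W[k]
        if len(X)<8: print(n,lo,len(X),X.round(3).tolist()); continue
        rad=.01 if lo>.045 else .0025
        q=least_squares(lambda p:np.hypot(X[:,0]-p[0],X[:,1]-p[1])-rad,np.median(X[:,:2],0),loss='soft_l1',f_scale=.001)
        print(n,lo,len(X),q.x.round(4),'rms',np.sqrt(np.mean(q.fun**2)).round(4))
E
```

```text
scene2 0.05 79 [ 0.7056 -0.0363] rms 0.0028
scene2 0.075 101 [ 0.7058 -0.0362] rms 0.0031
scene2 0.02 23 [ 0.7172 -0.0464] rms 0.0008
side2 0.05 68 [ 0.7083 -0.0574] rms 0.0033
side2 0.075 83 [ 0.7197 -0.0451] rms 0.002
side2 0.02 19 [ 0.7184 -0.0468] rms 0.0009
side0 0.05 66 [ 0.7053 -0.054 ] rms 0.0034
side0 0.075 85 [ 0.7193 -0.0446] rms 0.0017
side0 0.02 19 [ 0.7178 -0.0457] rms 0.0014
scene0 0.05 76 [ 0.7054 -0.0367] rms 0.003
scene0 0.075 102 [ 0.7057 -0.036 ] rms 0.0032
scene0 0.02 25 [ 0.7175 -0.0471] rms 0.0007
```

```bash
python3 -m jog '[[0.004,0,-0.001,0,0,0],[0.004,0,-0.001,0,0,0],[0.004,0,-0.001,0,0,0],[0,0,0,0,0,0],[0,0,0,0,0,0]]'
python3 - <<'E'
from h import *
s=st(); print(s['ee_pos'],s['ft_force'],s['width'])
c=r.camera('side'); np.savez('side3.npz',**c); a=c['image'][205:245,305:361,::-1]
c=r.camera('scene'); np.savez('scene3.npz',**c); b=c['image'][225:275,220:270,::-1]
a=cv2.resize(a,(448,320),interpolation=cv2.INTER_NEAREST); b=cv2.resize(b,(350,350),interpolation=cv2.INTER_NEAREST)
o=np.zeros((350,798,3),np.uint8); o[:320,:448]=a;o[:,448:]=b; cv2.imwrite('pics/two3.png',o)
E
```

```text
time: 5.23
ee_pos: [0.5763, -0.0363, 0.0172]
eef_rot: [-0.703, 0.019, -0.015, 0.711]
ft_force: [0.8, -0.3, 0.1]
width: 0.0138
[ 0.57625028 -0.03625962  0.01724094] [ 0.80644159 -0.27682711  0.09860664] 0.013844948079604583
```

View pics/two3.png

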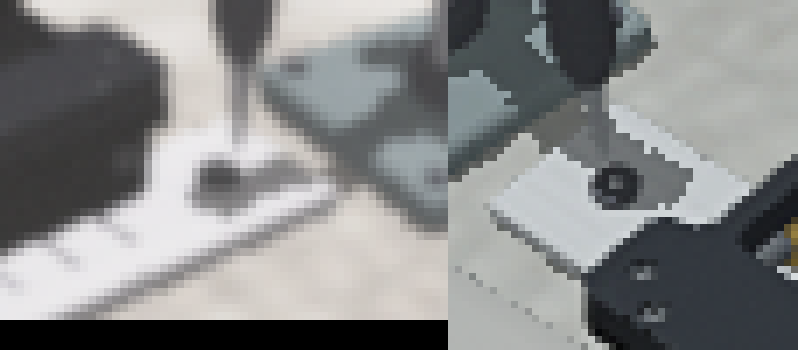

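```bash
python3 - <<'E'
from h import *
S=dict(np.load('scene3.npz'));D=dict(np.load('side3.npz'))
print(cast(S,243.2,250.6,.011).round(4),'needle scene [.7174 -.0467]',cast(D,332.3,227.4,.011).round(4),'needle side [.7181 -.0463]')
for n,c,c0 in (('scene',S,(243,250)),('side',D,(332,227))):
    Z=c['range_z'];v,u=np.mgrid[:480,:640]
    P=np.stack([(u-c['K'][0,2])/c['K'][0,0]*Z,(v-c['K'][1,2])/c['K'][1,1]*Z,Z],-1); W=(P-c['t'])@c['R']
    m=(Z>0)&(np.hypot(W[...,0]-.716,W[...,1]+.045)<.012)&(W[...,2]<.03)
    h=W[m][:,2]; print(n,m.sum(),np.percentile(h,[5,25,50,75,95]).round(4))
    k=m&(W[...,2]>.0095)&(W[...,2]<.0125); print(k.sum(),W[k].mean(0).round(4))
    g=c['image'].astype(int).sum(2); 
    for vv in range(c0[1]-6,c0[1]+7): print(vv,g[vv,c0[0]-8:c0[0]+9].tolist())
E
```

```text
[ 0.7135 -0.0454  0.011 ] needle scene [.7174 -.0467] [ 0.7115 -0.0479  0.011 ] needle side [.7181 -.0463]
scene 106 [0.0073 0.0089 0.0101 0.0116 0.0224]
48 [ 0.7139 -0.0441  0.0108]
244 [296, 297, 308, 351, 343, 305, 292, 291, 341, 329, 313, 617, 616, 606, 600, 599, 603]
245 [301, 321, 346, 348, 349, 346, 298, 289, 344, 346, 338, 328, 310, 611, 609, 608, 599]
246 [626, 361, 331, 340, 347, 348, 324, 297, 338, 346, 349, 341, 331, 629, 345, 609, 612]
247 [612, 619, 357, 327, 331, 346, 333, 319, 348, 346, 344, 346, 344, 335, 330, 319, 617]
248 [598, 606, 612, 623, 357, 337, 347, 364, 250, 239, 295, 343, 346, 347, 344, 337, 330]
249 [593, 596, 601, 604, 619, 639, 292, 121, 122, 128, 126, 181, 344, 342, 343, 347, 342]
250 [600, 593, 595, 601, 618, 453, 153, 119, 260, 205, 137, 120, 233, 343, 339, 342, 343]
251 [606, 604, 598, 597, 618, 305, 130, 124, 325, 268, 144, 129, 241, 349, 347, 339, 338]
252 [608, 606, 606, 603, 613, 360, 271, 137, 130, 131, 134, 121, 297, 352, 348, 344, 338]
253 [598, 603, 608, 606, 616, 532, 219, 256, 277, 141, 123, 172, 336, 338, 339, 346, 332]
254 [598, 598, 60
[... 796 characters left out ...]
 703, 692, 547, 333, 256, 255, 264, 330, 492, 482, 418, 395, 387, 383]
227 [666, 700, 701, 700, 685, 509, 288, 232, 230, 232, 270, 363, 391, 383, 383, 385, 407]
228 [678, 699, 697, 694, 637, 464, 325, 290, 279, 286, 323, 364, 386, 404, 413, 430, 534]
229 [695, 702, 700, 692, 571, 422, 369, 356, 347, 353, 371, 386, 421, 531, 587, 604, 666]
230 [700, 698, 701, 696, 640, 499, 417, 408, 394, 384, 404, 430, 546, 666, 690, 692, 689]
231 [701, 701, 700, 700, 690, 642, 596, 581, 495, 439, 531, 598, 666, 694, 690, 673, 631]
232 [701, 700, 701, 699, 699, 697, 693, 692, 648, 608, 666, 688, 683, 666, 621, 557, 481]
233 [699, 702, 702, 702, 702, 705, 703, 702, 696, 689, 679, 663, 607, 537, 468, 426, 421]
```

```bash
python3 -m jog '[[0.005,0,-0.0015,0,0,0],[0,0,0,0,0,0],[0,0,0,0,0,0]]'
```

```text
time: 5.58
ee_pos: [0.5801, -0.0375, 0.0172]
eef_rot: [-0.702, 0.02, -0.014, 0.711]
ft_force: [-1.4, 0.3, 2.1]
width: 0.0143
```

```bash
python3 -m jog '[[0,0,0,0,0,0],[0,0,0,0,0,0],[0,0,0,0,0,0],[0,0,0,0,0,0],[0,0,0,0,0,0]]' 0.0
python3 - <<'E'
from h import *
s=st(); print(s['ee_pos'],s['ft_force'],s['width'])
for n in('side','scene'):
    c=r.camera(n); np.savez(n+'4.npz',**c)
    Z=c['range_z'];v,u=np.mgrid[:480,:640]
    P=np.stack([(u-c['K'][0,2])/c['K'][0,0]*Z,(v-c['K'][1,2])/c['K'][1,1]*Z,Z],-1); W=(P-c['t'])@c['R']
    m=(Z>0)&(np.hypot(W[...,0]-.7177,W[...,1]+.0465)<.012)
    k=m&(W[...,2]>.0095)&(W[...,2]<.0125); print(n,k.sum(),W[k].mean(0).round(4))
    g=c['image'].astype(int).sum(2); 
    v0,u0=(219,326) if n=='side' else (241,234)
    for vv in range(v0,v0+14): print(vv,g[vv,u0:u0+15].tolist())
E
```

```text
time: 6.0
ee_pos: [0.5787, -0.0371, 0.0163]
eef_rot: [-0.702, 0.021, -0.013, 0.711]
ft_force: [-0.5, 0.3, 1.0]
width: 0.0388
[ 0.57874092 -0.03708089  0.01633637] [-0.47030312  0.34934334  1.01914834] 0.038797534908402244
side 20 [ 0.7171 -0.0481  0.0107]
219 [220, 415, 570, 623, 632, 642, 645, 580, 448, 443, 567, 606, 543, 416, 327]
220 [307, 449, 574, 619, 618, 644, 670, 624, 488, 510, 622, 645, 619, 541, 419]
221 [511, 568, 633, 672, 671, 678, 693, 655, 509, 558, 667, 681, 665, 618, 540]
222 [638, 668, 686, 706, 707, 703, 705, 678, 548, 605, 687, 701, 694, 675, 643]
223 [675, 697, 704, 706, 705, 701, 697, 687, 612, 650, 694, 701, 697, 693, 672]
224 [697, 706, 707, 704, 701, 665, 596, 562, 515, 554, 659, 684, 644, 595, 578]
225 [699, 704, 703, 702, 672, 536, 366, 312, 302, 333, 491, 563, 492, 422, 407]
226 [696, 702, 699, 687, 581, 383, 252, 256, 250, 245, 309, 379, 395, 384, 383]
227 [697, 696, 652, 585, 465, 320, 251, 234, 235, 262, 319, 363, 381, 382, 401]
228 [695, 690, 564, 430, 392, 355, 326, 315, 314, 332, 364, 398, 410, 428, 530]
229 [698, 690, 565, 415, 384, 383, 378, 377,
[... 730 characters left out ...]
 356, 336, 347, 354, 328, 307, 351, 347, 347, 345, 332, 629]
247 [600, 602, 612, 352, 330, 335, 355, 238, 214, 183, 297, 344, 349, 342, 336]
248 [593, 596, 604, 616, 633, 374, 192, 123, 126, 134, 124, 179, 347, 343, 340]
249 [603, 597, 597, 606, 625, 397, 144, 128, 263, 269, 144, 125, 230, 343, 341]
250 [606, 604, 599, 598, 618, 396, 148, 134, 197, 199, 144, 126, 241, 352, 348]
251 [608, 608, 605, 605, 615, 364, 136, 129, 132, 136, 130, 125, 291, 355, 350]
252 [597, 604, 608, 608, 617, 536, 206, 253, 134, 128, 123, 236, 345, 345, 348]
253 [599, 594, 601, 608, 612, 625, 308, 528, 271, 240, 348, 350, 344, 341, 337]
254 [607, 604, 598, 598, 606, 615, 619, 625, 625, 631, 363, 334, 342, 340, 344]
```

```bash
python3 -m jog '[[0,-0.01,0,0,0,0],[0,-0.03,0,0,0,0],[0,-0.04,0,0,0,0],[0,-0.04,0,0,0,0],[0,-0.04,0,0,0,0]]'
python3 -m jog '[[0.001,0,-0.0255,0,-5.9,0],[-0.0015,0,-0.0255,0,-5.9,0],[-0.004,0,-0.025,0,-5.9,0],[-0.0066,0,-0.0246,0,-5.9,0],[-0.009,0,-0.0238,0,-5.9,0],[-0.0115,0,-0.0227,0,-5.9,0],[-0.0138,0,-0.0214,0,-5.9,0],[-0.016,0,-0.02,0,-5.9,0],[-0.018,0,-0.018,0,-5.9,0],[0,0,0,0,0,0]]'
python3 - <<'E'
from h import *
s=st(); print(s['joint_positions'].round(2)); M=Ro.from_quat(s['eef_rot']).as_matrix(); print(s['ee_pos'],M.round(3),'jaw ang',np.degrees(np.arctan2(M[1,2],M[0,2])))
print('tool shift to tab',tool(np.array([.5815,-.2665,.15])-s['ee_pos']))
c=r.camera('wrist'); np.savez('wrist5.npz',**c); cv2.imwrite('pics/wrist5.png',c['image'][:,:,::-1])
for n in('side','scene'):
    c=r.camera(n); np.savez(n+'5.npz',**c)
    Z=c['range_z'];v,u=np.mgrid[:480,:640]
    P=np.stack([(u-c['K'][0,2])/c['K'][0,0]*Z,(v-c['K'][1,2])/c['K'][1,1]*Z,Z],-1); W=(P-c['t'])@c['R']
    k=(Z>0)&(np.hypot(W[...,0]-.7177,W[...,1]+.0465)<.012)&(W[...,2]>.0095)&(W[...,2]<.0125); print(n,k.sum(),W[k].mean(0).round(4))
E
```

```text
time: 6.52
ee_pos: [0.5749, -0.0394, 0.1757]
eef_rot: [-0.703, 0.027, -0.008, 0.71]
ft_force: [1.7, 0.3, -0.4]
width: 0.0434
time: 7.35
ee_pos: [0.575, -0.2187, 0.177]
eef_rot: [-0.656, -0.226, 0.247, 0.677]
ft_force: [-0.3, 0.6, 0.5]
width: 0.0433
[ 0.13  0.37  0.21  1.52 -0.08  1.3   2.6 ]
[ 0.57499339 -0.21867366  0.17703636] [[ 0.777 -0.038 -0.629]
 [ 0.63   0.018  0.777]
 [-0.018 -0.999  0.038]] jaw ang 128.9950053464066
tool shift to tab [-0.02457135  0.02588976 -0.04226853]
side 18 [ 0.7155 -0.0459  0.0108]
scene 41 [ 0.716  -0.0449  0.0107]
```

View pics/wrist5.png

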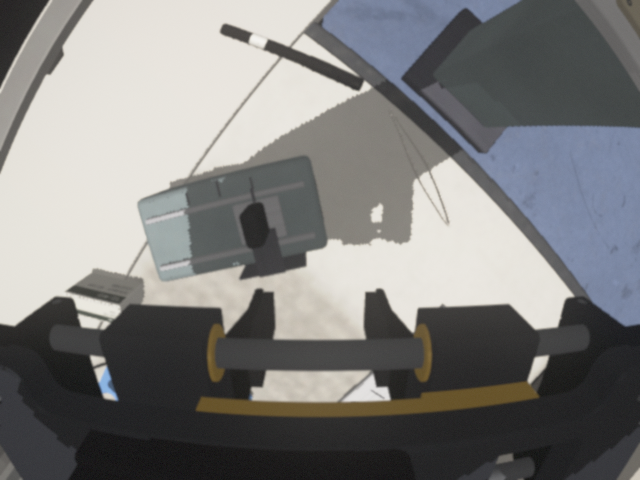

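```bash
R='[[0,0,0,0,7.05,0]]'; python3 -m jog '[[0,0,0,0,7.05,0],[0,0,0,0,7.05,0],[0,0,0,0,7.05,0],[0,0,0,0,7.05,0],[0,0,0,0,7.05,0],[0,0,0,0,7.05,0],[0,0,0,0,7.05,0],[0,0,0,0,7.05,0],[0,0,0,0,7.05,0],[0,0,0,0,7.05,0],[0,0,0,0,7.05,0],[0,0,0,0,7.05,0]]'
python3 -m jog '[[0,0,0,0,7.05,0],[0,0,0,0,7.05,0],[0,0,0,0,7.05,0],[0,0,0,0,7.05,0],[0,0,0,0,7.05,0],[0,0,0,0,7.05,0],[0,0,0,0,7.05,0],[0,0,0,0,7.05,0],[0,0,0,0,7.05,0],[0,0,0,0,7.05,0],[0,0,0,0,7.05,0],[0,0,0,0,7.05,0]]'
python3 - <<'E'
from h import *
from scipy.optimize import least_squares
s=st(); print(s['joint_positions'].round(2)); M=Ro.from_quat(s['eef_rot']).as_matrix(); print(s['ee_pos'],M.round(3),'jaw ang',np.degrees(np.arctan2(M[1,2],M[0,2])))
print('tool shift to tab',tool(np.array([.5815,-.2665,.15])-s['ee_pos']))
G=np.array([np.cos(np.radians(-40.1)),np.sin(np.radians(-40.1)),0]); T=np.c_[np.cross([0,0,-1],G),[0,0,-1],G]
print('rotvec deg to ideal',np.degrees(Ro.from_matrix(M.T@T).as_rotvec()).round(2))
o=[]
for n in('side','scene'):
    c=r.camera(n); np.savez(n+'6.npz',**c)
    Z=c['range_z'];v,u=np.mgrid[:480,:640]
    P=np.stack([(u-c['K'][0,2])/c['K'][0,0]*Z,(v-c['K'][1,2])/c['K'][1,1]*Z,Z],-1); W=(P-c['t'])@c['R']
    g=c['image'].astype(int).sum(2)
    near=(Z>0)&(np.hypot(W[...,0]-.7165,W[...,1]+.0455)<.02)
    k=near&(W[...,2]<.016)&(g<280); print(n,'dark',k.sum(),W[k].mean(0).round(4),'castmid',cast(c,(u[k].min()+u[k].max())/2,(v[k].min()+v[k].max())/2,.0105).round(4))
    X=W[near&(W[...,2]>.018)&(W[...,2]<.045)]
    q=least_squares(lambda p:np.hypot(X[:,0]-p[0],X[:,1]-p[1])-.0025,[.7177,-.0465],loss='soft_l1',f_scale=.001); print('needle',len(X),q.x.round(4))
    vv,uu=(227,332) if n=='side' else (248,242)
    b=c['image'][vv-20:vv+20,uu-20:uu+20,::-1]; o.append(cv2.resize(b,(400,400),interpolation=cv2.INTER_NEAREST))
cv2.imwrite('pics/two6.png',np.hstack(o))
E
```

```text
time: 8.5
ee_pos: [0.5832, -0.2011, 0.1869]
eef_rot: [0.651, -0.291, 0.272, -0.646]
ft_force: [0.6, -0.9, 0.3]
width: 0.0432
time: 9.5
ee_pos: [0.5917, -0.1805, 0.1999]
eef_rot: [0.288, -0.647, 0.649, -0.279]
ft_force: [-0.6, 0.6, 0.3]
width: 0.0436
[-0.33  0.39  0.71  1.54 -0.25  1.32 -0.34]
[ 0.59167889 -0.18053759  0.19985675] [[-0.679 -0.011  0.734]
 [-0.734 -0.009 -0.679]
 [ 0.014 -1.    -0.002]] jaw ang -42.76948609372226
tool shift to tab [0.06933656 0.0507045  0.0509935 ]
rotvec deg to ideal [ 0.12 -2.67  0.77]
side dark 8 [ 0.7163 -0.0468  0.0109] castmid [ 0.7167 -0.0463  0.0105]
needle 20 [ 0.7183 -0.0466]
scene dark 38 [ 0.715  -0.0459  0.0115] castmid [ 0.7152 -0.0466  0.0105]
needle 25 [ 0.7178 -0.0472]
```

View pics/two6.png

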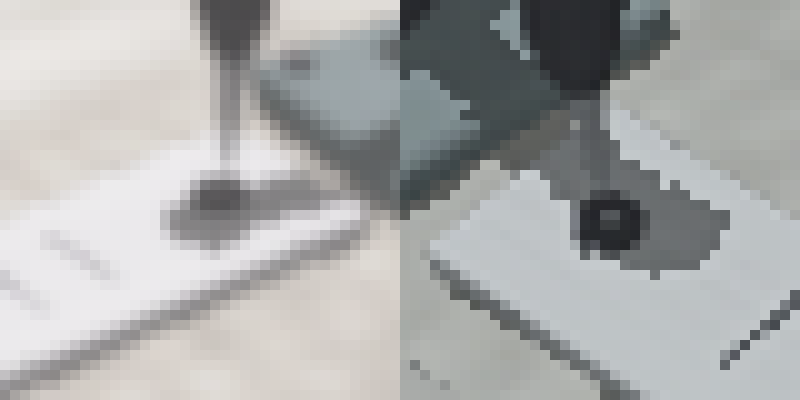

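```bash
python3 -m jog '[[0,0,0,0,7.1,0],[0,0,0,0,7.1,0],[0,0,0,0,7.1,0],[0,0,0,0,7.1,0],[0,0,0,0,7.1,0],[0,0,0,0,7.1,0],[0,0,0,0,7.1,0],[0,0,0,0,0,0]]' 0.0 15
python3 - <<'E'
from h import *
s=st(); M=Ro.from_quat(s['eef_rot']).as_matrix(); M0=Ro.from_quat([-0.702,0.02,-0.014,0.711]).as_matrix(); print(np.degrees(np.arctan2(M0[1,2],M0[0,2])))
print(s['joint_positions'].round(2),s['ee_pos'],M.round(3))
a=np.arctan2(M0[1,2],M0[0,2])+np.pi; G=np.array([np.cos(a),np.sin(a),0]); T=np.c_[np.cross([0,0,-1],G),[0,0,-1],G]
print('rotvec',np.degrees(Ro.from_matrix(M.T@T).as_rotvec()).round(2),'shift',tool(np.array([.578,-.0373,.09])-s['ee_pos']).round(4))
E
```

```text
time: 10.27
ee_pos: [0.5946, -0.1722, 0.2058]
eef_rot: [-0.01, -0.702, 0.712, 0.011]
ft_force: [0.4, -0.3, -0.1]
width: 0.0435
87.2400418803233
[-0.46  0.42  0.87  1.54 -0.32  1.33 -1.15] [ 0.59464454 -0.17220371  0.20584036] [[-1.    -0.002 -0.03 ]
 [ 0.03  -0.014 -0.999]
 [ 0.001 -1.     0.014]]
rotvec [-0.79  1.06  0.06] shift [ 0.0205  0.114  -0.1359]
```

```bash
python3 -m jog '[[0.004,0.023,-0.027,-0.4,0.5,0],[0.004,0.023,-0.027,-0.4,0.5,0],[0.004,0.023,-0.027,0,0,0],[0.004,0.023,-0.027,0,0,0],[0.004,0.022,-0.027,0,0,0],[0,0,0,0,0,0]]'
python3 - <<'E'
from h import *
s=st(); M=Ro.from_quat(s['eef_rot']).as_matrix(); print(s['joint_positions'].round(2),s['ee_pos'],M.round(3))
print('shift',tool(np.array([.578,-.0373,.017])-s['ee_pos']).round(4))
E
```

```text
time: 10.77
ee_pos: [0.5798, -0.0314, 0.0916]
eef_rot: [-0.003, -0.706, 0.708, -0.004]
ft_force: [-0.4, 1.1, -0.3]
width: 0.0431
[-0.67  0.43  0.8   1.78 -0.34  1.07 -1.32] [ 0.57978466 -0.03138786  0.09164361] [[-1.     0.01   0.001]
 [-0.001 -0.004 -1.   ]
 [-0.01  -1.     0.004]]
shift [0.0025 0.0746 0.0056]
```

```bash
python3 -m jog '[[0.001,0.018,0.002,0,1,0],[0.001,0.018,0.002,0,1,0],[0.001,0.018,0.002,0,0.8,0],[0,0.014,0,0,0,0],[0,0.007,0,0,0,0],[0,0,0,0,0,0]]'
python3 - <<'E'
from h import *
s=st(); M=Ro.from_quat(s['eef_rot']).as_matrix(); print(s['ee_pos'],M.round(3))
print('shift',tool(np.array([.578,-.0373,.017])-s['ee_pos']).round(4))
E
```

```text
time: 11.27
ee_pos: [0.5788, -0.0308, 0.0162]
eef_rot: [-0.003, -0.706, 0.709, -0.007]
ft_force: [0.0, 0.5, -0.2]
width: 0.0437
[ 0.57882228 -0.03079773  0.0162122 ] [[-1.     0.014  0.006]
 [-0.006 -0.004 -1.   ]
 [-0.014 -1.     0.004]]
shift [ 0.0008 -0.0008  0.0065]
```

```bash
python3 -m jog '[[0,-0.001,0.006,0,3,0],[0,0,0,0,0,0],[0,0,0,0,0,0]]'
python3 - <<'E'
from h import *
s=st(); M=Ro.from_quat(s['eef_rot']).as_matrix(); print(s['ee_pos'],M.round(3))
print('shift',tool(np.array([.578,-.0373,.017])-s['ee_pos']).round(4))
E
```

```text
time: 11.52
ee_pos: [0.5799, -0.0362, 0.0194]
eef_rot: [-0.018, -0.705, 0.709, 0.007]
ft_force: [0.4, 0.0, 0.8]
width: 0.0436
[ 0.57993598 -0.03621016  0.0193719 ] [[-0.999  0.016 -0.036]
 [ 0.036 -0.005 -0.999]
 [-0.016 -1.     0.004]]
shift [0.0019 0.0023 0.0011]
```

```bash
python3 -m jog '[[0.001,0.002,0.001,0,0.6,0],[0,0,0,0,0,0],[0,0,0,0,0,0],[0,0,0,0,0,0],[0,0,0,0,0,0],[0,0,0,0,0,0],[0,0,0,0,0,0],[0,0,0,0,0,0]]' -0.85 15
cat > chk.py <<'E'
from h import *
from scipy.optimize import least_squares
def chk():
    s=st(); print(s['time'],s['ee_pos'].round(4),s['ft_force'].round(1),s['width'])
    for n in('side','scene'):
        c=r.camera(n)
        Z=c['range_z'];v,u=np.mgrid[:480,:640]
        P=np.stack([(u-c['K'][0,2])/c['K'][0,0]*Z,(v-c['K'][1,2])/c['K'][1,1]*Z,Z],-1); W=(P-c['t'])@c['R']
        g=c['image'].astype(int).sum(2)
        near=(Z>0)&(np.hypot(W[...,0]-.7165,W[...,1]+.0455)<.02)
        k=near&(W[...,2]<.016)&(g<280); 
        if k.any(): print(n,'dark',k.sum(),'px',u[k].mean().round(2),v[k].mean().round(2),W[k].mean(0).round(4),'castmid',cast(c,(u[k].min()+u[k].max())/2,(v[k].min()+v[k].max())/2,.0105).round(4))
        m=near&(W[...,2]>.0095)&(W[...,2]<.0125); print('  hgt',m.sum(),W[m].mean(0).round(4))
        X=W[near&(W[...,2]>.018)&(W[...,2]<.045)]
        q=least_squares(lambda p:np.hypot(X[:,0]-p[0],X[:,1]-p[1])-.0025,[.7177,-.0465],loss='soft_l1',f_scale=.001); print('  needle',len(X),q.x.round(4))
chk()
E
python3 chk.py
```

```text
time: 12.18
ee_pos: [0.5804, -0.0365, 0.0195]
eef_rot: [-0.021, -0.706, 0.708, 0.007]
ft_force: [-0.0, 0.0, -0.3]
width: 0.014
12.1833 [ 0.5804 -0.0365  0.0195] [-0.   0.  -0.3] 0.014036667099921346
side dark 7 px 333.29 226.43 [ 0.716  -0.0463  0.011 ] castmid [ 0.7167 -0.0463  0.0105]
  hgt 26 [ 0.7166 -0.0438  0.0106]
  needle 19 [ 0.7167 -0.0467]
scene dark 33 px 242.12 250.45 [ 0.7149 -0.0441  0.0117] castmid [ 0.7158 -0.0445  0.0105]
  hgt 82 [ 0.7157 -0.0439  0.0104]
  needle 24 [ 0.7179 -0.0466]
```

```bash
python3 -m jog '[[-0.004,0,0.002,0,0,0],[0,0,0,0,0,0],[0,0,0,0,0,0]]'; python3 chk.py
```

```text
time: 12.53
ee_pos: [0.5841, -0.0384, 0.0195]
eef_rot: [-0.02, -0.706, 0.708, 0.007]
ft_force: [-1.8, 0.4, 1.1]
width: 0.0137
12.5333 [ 0.5841 -0.0384  0.0195] [-1.8  0.4  1.1] 0.013694766522049718
side dark 9 px 334.56 225.67 [ 0.7205 -0.0458  0.011 ] castmid [ 0.7199 -0.0463  0.0105]
  hgt 27 [ 0.7185 -0.0467  0.0108]
  needle 21 [ 0.7173 -0.0463]
scene dark 35 px 240.94 249.43 [ 0.7186 -0.0448  0.0115] castmid [ 0.7191 -0.0453  0.0105]
  hgt 70 [ 0.7178 -0.0461  0.0106]
  needle 24 [ 0.7178 -0.0468]
```

```bash
python3 -m jog '[[0,0,0,0,0,0],[0,0,0,0,0,0],[0,0,0,0,0,0],[0,0,0,0,0,0],[0,0,0,0,0,0]]' 0.0
python3 -m jog '[[0,-0.01,0,0,0,0],[0,-0.03,0,0,0,0],[0,-0.035,0,0,0,0],[0,-0.035,0,0,0,0],[0,-0.035,0,0,0,0]]'; python3 chk.py
python3 - <<'E'
from h import *
s=st(); M=Ro.from_quat(s['eef_rot']).as_matrix(); print(M.round(3),'shift',tool(np.array([.5815,-.2665,.15])-s['ee_pos']).round(4))
E
```

```text
time: 13.05
ee_pos: [0.5845, -0.0385, 0.0195]
eef_rot: [-0.02, -0.706, 0.708, 0.007]
ft_force: [-0.2, 0.0, 0.6]
width: 0.0382
time: 13.47
ee_pos: [0.5766, -0.0384, 0.1646]
eef_rot: [-0.016, -0.705, 0.709, 0.012]
ft_force: [1.6, 0.3, -0.0]
width: 0.0434
13.4667 [ 0.5766 -0.0384  0.1646] [ 1.6  0.3 -0. ] 0.04337376305125496
side dark 5 px 334.4 225.8 [ 0.7191 -0.0467  0.0116] castmid [ 0.7214 -0.0447  0.0105]
  hgt 34 [ 0.7164 -0.0465  0.0104]
  needle 20 [ 0.7171 -0.0459]
scene dark 34 px 241.0 249.44 [ 0.7186 -0.0449  0.0113] castmid [ 0.7191 -0.0453  0.0105]
  hgt 94 [ 0.7162 -0.0448  0.0105]
  needle 24 [ 0.717  -0.0458]
[[-0.999  0.015 -0.04 ]
 [ 0.04  -0.005 -0.999]
 [-0.015 -1.     0.005]] shift [-0.0102  0.0201  0.2273]
```

```bash
python3 -m jog '[[-0.002,0,0.035,0,-5,0],[0.001,0,0.035,0,-5,0],[0.004,0,0.035,0,-5,0],[0.008,0,0.034,0,-5,0],[0.011,0,0.033,0,-5,0],[0.014,0,0.032,0,-5,0],[0,0,0,0,-7,0],[0,0,0,0,-7,0],[0,0,0,0,-7,0],[0,0,0,0,0,0]]'
cat > tab.py <<'E'
from h import *
s=st(); M=Ro.from_quat(s['eef_rot']).as_matrix(); a=np.radians(-40.1); G=np.array([np.cos(a),np.sin(a),0]); T=np.c_[np.cross([0,0,-1],G),[0,0,-1],G]
print(s['joint_positions'].round(2),s['ee_pos'].round(4),s['ft_force'].round(1),s['width']); print('rotvec',np.degrees(Ro.from_matrix(M.T@T).as_rotvec()).round(2),'shift to tab grasp(z .087)',tool(np.array([.5815,-.2665,.087])-s['ee_pos']).round(4))
E
python3 tab.py
python3 - <<'E'
from h import *
c=r.camera('wrist'); cv2.imwrite('pics/wrist7.png',c['image'][:,:,::-1]); np.savez('wrist7.npz',**c)
for n in('side0','scene0'):
    c=dict(np.load(n+'.npz'))
    Z=c['range_z'];v,u=np.mgrid[:480,:640]
    P=np.stack([(u-c['K'][0,2])/c['K'][0,0]*Z,(v-c['K'][1,2])/c['K'][1,1]*Z,Z],-1); W=(P-c['t'])@c['R']
    k=(Z>0)&(np.hypot(W[...,0]-.5815,W[...,1]+.2665)<.03)&(W[...,2]>.09); X=W[k]-[.5815,-.2665,0]
    a=np.radians(-40.1); e=np.array([np.cos(a),np.sin(a),0]); f=np.array([-e[1],e[0],0])
    print(n,k.sum(),'along',np.percentile(X@e,[3,50,97]).round(4),'across',np.percentile(X@f,[3,50,97]).round(4),'z',X[:,2].max())
    t=k&(W[...,2]>.1165); X=W[t]-[.5815,-.2665,0]; print(' top',t.sum(),(X@e).min().round(4),(X@e).max().round(4),(X@f).min().round(4),(X@f).max().round(4))
E
```

```text
time: 14.4
ee_pos: [0.5825, -0.2583, 0.1755]
eef_rot: [0.299, -0.633, 0.643, -0.311]
ft_force: [0.3, 0.3, 0.4]
width: 0.0437
[-0.18  0.43  0.7   1.54 -0.29  1.25 -0.12] [ 0.5825 -0.2583  0.1755] [0.3 0.3 0.4] 0.043719450581837016
rotvec [-1.17  1.19 -0.52] shift to tab grasp(z .087) [0.0078 0.0885 0.0025]
side0 147 along [-0.008  -0.0029  0.0035] across [-0.0143 -0.0115  0.0053] z 0.12217832841975931
 top 50 -0.008 0.0031 -0.0144 0.0074
scene0 207 along [-0.0091 -0.0069  0.0013] across [-0.0132 -0.0007  0.0093] z 0.1227970406978882
 top 62 -0.0095 0.0036 -0.0144 0.0087
```

```bash
python3 -m jog '[[0.005,0.02,0.001,-0.6,0.6,-0.3],[0.005,0.02,0,-0.6,0.6,-0.3],[0,0,0,0,0,0]]'; sed -i 's/\.5815,-\.2665,\.087/.5773,-.2669,.088/' tab.py; python3 tab.py
```

```text
time: 14.7
ee_pos: [0.5783, -0.2664, 0.1353]
eef_rot: [0.292, -0.644, 0.644, -0.292]
ft_force: [-0.5, 0.6, -1.6]
width: 0.0434
[-0.16  0.49  0.7   1.57 -0.33  1.21 -0.12] [ 0.5783 -0.2664  0.1353] [-0.5  0.6 -1.6] 0.04339826864400779
rotvec [-0.04 -1.14 -0.02] shift to tab grasp(z .087) [ 0.0011  0.0473 -0.0004]
```

```bash
python3 -m jog '[[0.001,0.016,0,0,-1,0],[0,0.016,0,0,0,0],[0,0.012,0,0,0,0],[0,0.004,0,0,0,0],[0,0,0,0,0,0]]';  python3 tab.py
```

```text
time: 15.12
ee_pos: [0.5779, -0.2658, 0.085]
eef_rot: [-0.295, 0.643, -0.643, 0.294]
ft_force: [-0.6, 0.3, -0.3]
width: 0.0438
[-0.14  0.54  0.67  1.62 -0.36  1.12 -0.09] [ 0.5779 -0.2658  0.085 ] [-0.6  0.3 -0.3] 0.04382712447855211
rotvec [ 0.03 -0.62  0.05] shift to tab grasp(z .087) [ 0.0012 -0.003   0.0003]
```

```bash
python3 -m jog '[[0.001,-0.003,0,0,0,0],[0,0,0,0,0,0],[0,0,0,0,0,0],[0,0,0,0,0,0],[0,0,0,0,0,0],[0,0,0,0,0,0],[0,0,0,0,0,0],[0,0,0,0,0,0],[0,0,0,0,0,0]]' -0.9 40;  python3 tab.py
cat > sh.py <<'E'
from h import *
s=st(); a=np.radians(-40.1); e=np.array([np.cos(a),np.sin(a),0]); p=s['ee_pos']-[.5773,-.2669,0]
print('TCP along e',(p@e).round(4),'z',s['ee_pos'][2].round(4),'F.e',(s['ft_force']@e).round(2),s['width'].round(4))
for n in('side','scene'):
    c=r.camera(n); np.savez(n+'9.npz',**c)
E
python3 sh.py
```

```text
time: 15.87
ee_pos: [0.5791, -0.2671, 0.0918]
eef_rot: [0.294, -0.641, 0.644, -0.296]
ft_force: [0.9, -1.1, -1.2]
width: 0.0119
[-0.14  0.53  0.67  1.61 -0.35  1.13 -0.09] [ 0.5791 -0.2671  0.0918] [ 0.9 -1.1 -1.2] 0.011932403383492019
rotvec [-0.23 -0.61 -0.02] shift to tab grasp(z .087) [ 0.001   0.0038 -0.0014]Traceback (most recent call last):
  File "sh.py", line 3, in <module>
    print('TCP along e',(p@e).round(4),'z',s['ee_pos'][2].round(4),'F.e',(s['ft_force']@e).round(2),s['width'].round(4))
                                                                                                    ^^^^^^^^^^^^^^^^
AttributeError: 'float' object has no attribute 'round'
```

```bash
sed -i "s/s\['width'\].round(4)/s['width']/" sh.py; python3 sh.py; python3 -m jog '[[0,0,0.005,0,0,0],[0,0,0.005,0,0,0],[0,0,0.005,0,0,0],[0,0,0.003,0,0,0],[0,0,0,0,0,0]]'; python3 sh.py
```

```text
TCP along e 0.0014 z 0.0918 F.e 1.36 0.011932403383492019
time: 16.38
ee_pos: [0.5915, -0.2772, 0.0918]
eef_rot: [-0.296, 0.644, -0.641, 0.295]
ft_force: [-4.5, 2.3, 4.6]
width: 0.0118
TCP along e 0.0175 z 0.0918 F.e -4.93 0.011820783182776138
```

```bash
python3 -m jog '[[0,0,0.005,0,0,0],[0,0,0.005,0,0,0],[0,0,0,0,0,0],[0,0,0,0,0,0]]'; python3 sh.py
python3 - <<'E'
from h import *
c=dict(np.load('side9.npz')); g=c['image'][225:325,320:420,::-1]
s=dict(np.load('scene9.npz'))['image'][150:250,320:420,::-1]
cv2.imwrite('pics/sh9.png',np.hstack([cv2.resize(x,(400,400),interpolation=cv2.INTER_CUBIC) for x in(g,s)]))
E
```

```text
time: 16.82
ee_pos: [0.5977, -0.2823, 0.0918]
eef_rot: [-0.297, 0.647, -0.638, 0.294]
ft_force: [-6.3, 4.7, 5.7]
width: 0.0117
TCP along e 0.0255 z 0.0918 F.e -7.85 0.011739584028435572
```

View pics/sh9.png

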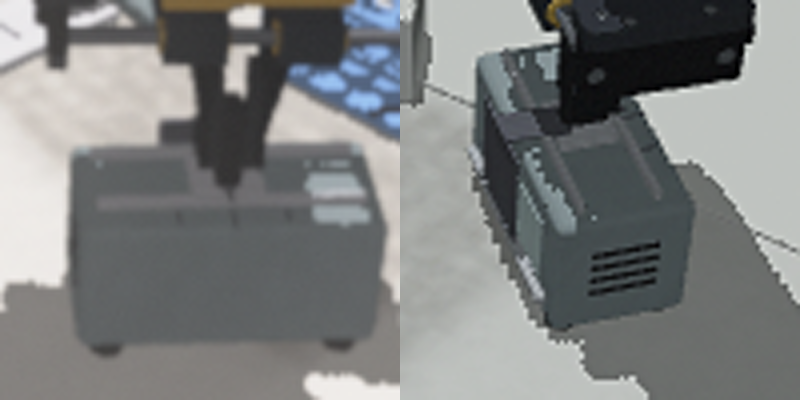

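```bash
python3 -m jog '[[0,0,0.001,0,0,0],[0,0,0,0,0,0],[0,0,0,0,0,0],[0,0,0,0,0,0],[0,0,0,0,0,0]]'; python3 sh.py; python3 chk.py
python3 - <<'E'
from h import *
for n,pts in (('scene',('forceps','marker')),):
    a=dict(np.load('scene0.npz'))['image'].astype(int).sum(2); b=dict(np.load('scene9.npz'))['image'].astype(int).sum(2)
    for nm,(u0,u1,v0,v1) in dict(marker=(422,448,190,250),forceps=(364,422,252,286)).items():
        for g in(a,b):
            q=g[v0:v1,u0:u1]; t=np.median(q)-90 if nm=='forceps' else 130; y,x=np.nonzero(q<t); print(nm,len(x),(x.mean()+u0).round(1),(y.mean()+v0).round(1))
E
```

```text
time: 17.33
ee_pos: [0.5967, -0.2816, 0.0918]
eef_rot: [-0.299, 0.65, -0.635, 0.292]
ft_force: [-6.5, 3.2, 3.0]
width: 0.012
TCP along e 0.0243 z 0.0918 F.e -7.02 0.011966043122632698
17.4333 [ 0.5967 -0.2816  0.0918] [-6.3  4.4  4.3] 0.011634508991742754
  hgt 4 [ 0.718  -0.0524  0.0102]
  needle 0 [ 0.7177 -0.0465]
scene dark 38 px 240.87 249.37 [ 0.7189 -0.0449  0.0114] castmid [ 0.7191 -0.0453  0.0105]
  hgt 78 [ 0.7165 -0.0437  0.0104]
  needle 24 [ 0.7176 -0.0467]
marker 259 434.8 225.2
marker 267 434.6 226.4
forceps 575 403.1 273.1
forceps 274 414.1 275.7
```

```bash
python3 -m jog '[[0,0,0.002,0,0,0],[0,0,0.0015,0,0,0]]'; python3 sh.py; python3 sh.py; python3 sh.py
```

```text
time: 17.7
ee_pos: [0.5986, -0.2831, 0.0918]
eef_rot: [-0.299, 0.651, -0.633, 0.292]
ft_force: [-7.4, 4.7, 4.5]
width: 0.0117
TCP along e 0.0267 z 0.0918 F.e -8.66 0.011689121029238131
TCP along e 0.0269 z 0.0918 F.e -8.19 0.011939552645709358
TCP along e 0.0268 z 0.0918 F.e -7.96 0.011854962871466616
```

```bash
python3 -c "
from bench import r
print(r.close_job())"
```

```text
the job is handed in; nothing more can be done
None
```

I slid the carrier under the needle by its grip block and let it go. Then I clamped the shutter tab, slid it to half open and handed the job in at about 18 s, with the shutter still held. `r.close_job()` gives no verdict, so what follows is my own measurements.

- **Disc:** The first placing was 2–3 mm short, so I re-gripped the block once and moved the carrier about 4 mm further. After release, the two cameras put the disc about 1–2 mm from the needle axis; single readings differed from it by up to about 4 mm. An early reading of where the needle tip ends in the side view disagreed by about 5 mm. I set it aside because depth readings from both cameras agreed with each other.
- **Shutter:** Measured from the gripped start, travel is about 25.4 mm, assuming the shutter was fully shut when I clamped it. It was steady over the last three readings, with a spring force of about 8 N, which matches half open. An earlier picture, at about 24 mm of travel, showed the pointer at the half line. The grip is set to 40 N.
- **Other things on the bench:**
  - The marker's image position had shifted by only about 1 pixel.
  - My forceps check failed: the robot's shadow spoiled the comparison. The gripper never came near them.
  - I did not check the dish again after the start.
- **Arm limit:** Joint 7 reached its 2.6 rad limit once while turning towards the tab, and I turned the other way. I saw no sign that it passed the limit.

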